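# Grade tumbling media through a slotted basket

## Task

Grade the resin tumbling balls: take the wooden stirring stick out of its slanted stand and, with the basket hanging in the pan, stir the balls round with it until all four small worn ones have dropped through the slots into the pan. Put the stick back into its stand, all the way down, and lift the basket out by its centre knob and set it down flat inside the blue tray, with the three large balls still in it. Leave the glue bottle, the tape measure and the sanding block where they are.

Things in the scene. Friction and masses are not known exactly. Their poses are not given: they have to be found in the camera images.
- stick: stirring stick, 168 mm long, light wood with a black rubber foot (26 mm diameter, 32 mm high): a round 24 mm dowel for its first 108 mm, then a flat-sided wooden grip with black rubber bands, 24 mm along its own x, 16 mm along its own y, from 108 to 168 mm; origin at the centre of its foot end, own z runs up to the grip; 70 g; starts loose in the stand
- stick_grip (a point): point on the stick's axis in the lower part of its flat-sided grip, 130 mm above the foot; a good place to hold it
- stand: fixed slanted stand: wooden base 110 x 76 x 10 mm with a dark steel tube (inside diameter 38 mm, outside 45 mm, 96 mm deep inside) leaning 35 degrees from vertical towards the stand's own -x (about towards the robot); origin at the centre of the base's underside
- stand_foot (a point): centre of the inner floor of the stand's tube, where the stick's foot rests; up the tube is (-0.574, 0, 0.819) in the stand's frame
- stand_mouth (a point): centre of the tube's open mouth, 96 mm up the tube from stand_foot
- pan: fixed round steel catch pan, outside radius 76 mm, inside radius 73 mm, rim 79 mm high, inner floor 4 mm above its origin; two upright 7 mm locating pins stand beside the rim (89 mm out along its own +x and -x, tops 92 mm high); origin at the centre of its underside
- basket: loose aluminium basket, 0.32 kg, hung in the pan by its flange (radius 84 mm, 45 mm up; ears 95 mm out at its own +x, -x fork round the pan's pins), 34 mm above the pan's origin; origin at the centre of its underside. Ring trough between a hub (radius 31, 22 mm high) and the wall (inside radius 68 mm); dished floor 4 mm up; four radial slots 22 mm wide, hub to wall, along own +x, -x, +y, -y
- basket_knob (a point): middle of the black knob on the basket's centre post, the place to grip it: 26 mm diameter from 62 to 84 mm above the basket's origin, top at 88 mm; this point lies at 74 mm; below it a 12 mm post runs down to the hub
- tray: fixed shallow round blue tray, outside radius 98 mm, inside radius about 92 mm, rim 16 mm high, inner floor 4 mm above its origin; origin at the centre of its underside
- large_1_center (a point): centre of a large dark green resin ball, 32 mm diameter, 24 g; too wide for the slots; in the basket's trough
- large_2_center (a point): centre of a large dark green resin ball, 32 mm diameter, 24 g; too wide for the slots; in the basket's trough
- large_3_center (a point): centre of a large dark green resin ball, 32 mm diameter, 24 g; too wide for the slots; in the basket's trough
- small_1_center (a point): centre of a small cream-white worn resin ball, 18 mm diameter, 10 g; passes through a slot; starts on the basket's floor between slots
- small_2_center (a point): centre of a small cream-white worn resin ball, 18 mm diameter, 10 g; passes through a slot; starts on the basket's floor between slots
- small_3_center (a point): centre of a small cream-white worn resin ball, 18 mm diameter, 10 g; passes through a slot; starts on the basket's floor between slots
- small_4_center (a point): centre of a small cream-white worn resin ball, 18 mm diameter, 10 g; passes through a slot; starts on the basket's floor between slots
- wood_glue: white glue bottle with a green cap, 63 mm diameter, 186 mm tall, a bystander; origin at the centre of its underside
- tape_measure: yellow and black tape measure, 36 x 85 x 60 mm, a bystander; origin at the centre of its underside
- sanding_block: brown sanding block, 61 x 95 x 25 mm, a bystander; origin at the centre of its underside

How it is judged:
On the way, in this order (a step that is already met when the one before it is completed fails the run):
1. the stick, held by the gripper, is down among the balls in the basket while the basket hangs in the pan (z of stick in the frame of basket below 0.022 m and horizontal distance between stick and basket below 0.068 m and contact force between the fingers and stick above 1 N and z of basket in the frame of pan below 0.038 m and horizontal distance between basket and pan below 0.012 m), for 0.2 s.
2. all four small balls lie in the pan while the basket still hangs in it with all three large balls (z of each of small_1_center, small_2_center, small_3_center, small_4_center in the frame of pan below 0.024 m and horizontal distance between each of small_1_center, small_2_center, small_3_center, small_4_center and pan below 0.078 m and z of basket in the frame of pan below 0.038 m and horizontal distance between basket and pan below 0.012 m and z of large_1_center in the frame of basket between 0 and 0.05 m and horizontal distance between each of large_1_center, large_2_center, large_3_center and basket below 0.07 m and z of large_2_center in the frame of basket between 0 and 0.05 m and z of large_3_center in the frame of basket between 0 and 0.05 m), for 0.1 s.
At the end, for the whole second after the job is handed in: Small balls in the pan (centres under 24 mm above its underside); basket at rest, flat in the tray (origin under 9 mm up and within 30 mm of its centre, tilt under 0.08 rad), all large balls in it; stick in the tube (foot within 22 mm of its floor, grip point within 55 mm of its mouth) (z of each of small_1_center, small_2_center, small_3_center, small_4_center in the frame of pan below 0.024 m and horizontal distance between each of small_1_center, small_2_center, small_3_center, small_4_center and pan below 0.078 m and z of large_1_center in the frame of basket between 0 and 0.05 m and horizontal distance between each of large_1_center, large_2_center, large_3_center and basket below 0.07 m and z of large_2_center in the frame of basket between 0 and 0.05 m and z of large_3_center in the frame of basket between 0 and 0.05 m and distance between stick and stand_foot below 0.022 m and distance between stick_grip and stand_mouth below 0.055 m and z of basket in the frame of tray below 0.009 m and horizontal distance between basket and tray below 0.03 m and angle between basket's own z axis and vertical below 0.08 rad and linear speed of each of basket, stick below 0.02 m/s); the robot touches nothing.
It fails at once if the glue bottle, tape measure or sanding block is moved by more than 30 mm or the bottle is tipped (distance of any of wood_glue, tape_measure, sanding_block from where it was at the start of the episode above 0.03 m or angle between wood_glue's own z axis and vertical above 0.35 rad).
It also fails if it takes over 58 s, if anything falls off the work surface, if the arm or the gripper's body presses on something with over 40 N, if the wrist force passes 120 N, or if a joint passes its speed limit or range.

## Robot

A 7-joint arm with a two-finger parallel gripper is mounted at the origin on a cart in front of the work surface, level with it; the furniture and walls round the work are solid. World frame = base frame: x ahead of the robot, y to its left, z up, the work surface at z = 0. Lengths are in m, angles in rad, forces in N, time in s.
With the tool pointing down it reaches from about 0.425 to 0.925 m from the base axis. Payload 6.8 kg.
Tool frame: the origin (TCP) lies midway between the tips of the shut fingers; the grasp point (between the pads) lies 19 mm behind it (robot.grip_point_offset is the distance from the TCP to the grasp point, in m); z points along the fingers, y is the line along which they close (so a half turn about z gives the same grasp; the last joint's range is limited). The gripper opens to 85 mm and grips with 20 to 120 N. Pads are 22 mm wide; open, the fingers measure 114 mm over their backs; the gripper's body (76 mm by 85 mm) begins 54 mm behind the grasp point. The pads swing forward as they close: fully open they stand 13 mm farther back than shut.
Start: joints at [1.234, 0.477, 0.022, 1.555, -0.011, 1.109, -0.083], TCP at [0.153, -0.657, 0.231] pointing down, gripper open.
Joint ranges: [-2.96, 2.96], [-0.34, 2.1], [-1.41, 1.46], [0.24, 2.44], [-1.37, 4.51], [0.17, 1.92], [-2.96, 2.96]. Speed limits (rad/s): [2.39, 2.39, 3.14, 3.14, 3.14, 3.14, 3.14].

## Interface

Orientations are given as [roll, pitch, yaw] about the fixed x, y, z axes, in that order (R = Rz(yaw) Ry(pitch) Rx(roll)).
In Python, from rig import robot, eyes gives the robot as it stands.
- The arm moves only by the tool move_arm, never from a script. Its argument "steps" is one flat list of numbers, 7 for each row, row after row: the shift along the tool's x, y, z as a fraction of full scale, then the turn, a rotation vector about the tool's x, y, z as a fraction of full scale, then the opening, from 0 (shut) to 1 (fully open). In form: [x, y, z, ax, ay, az, grip, x, y, z, ax, ay, az, grip, ...]. A call has exactly 5 rows; each row shifts and turns the commanded pose from where the row before left it, along the tool's axes as they then stand; what a row does not reach is not made up. Full scale, the value 1, is 0.6 m for a shift and 180 degrees for a turn. A row lasts 1/8 s, in which the tool goes at most 62.5 mm and 10.7 degrees, less where a joint would pass 70% of its speed; a pose out of reach is approached as far as the arm can. A call with a number of a shift or a turn outside -1 to 1 is refused whole. A call with a gripper value outside its range is refused whole. The fingers move at their own pace and stop on an object; "newtons" is the grip in N (left out, the last holds). Time passes only in rows, so rows that do not move let the fingers close, or fill a call up. It gives the time, the measured TCP pose, the force, the opening and the grip force at its end, in the units of the state.
- robot.get_obs(): the state, without advancing time (a new reading comes with each control period).
- eyes.snapshot(name): name is "side" or "top" or "wrist"; returns a dict with "img" (420x560x3 uint8, blue, green, red), "mtx" (3x3 intrinsics, pixels), "k1" (the pictures are not rectified: a ray, as slopes to the right and down, at radius r is drawn at 1 + k1 r^2 times it, then the intrinsics apply), "R" (3x3) and "t" (3): a world point X has camera coordinates R X + t. Camera axes: x right, y down, z forward; pixel columns grow to the right and rows downward; lengths in m; the calibration is good to about 2 mm. A picture is of the moment at which its call begins. There is no depth.
- robot.hand_in(): hands the job in; it is judged then, once.
The state is a dict: "time_s": time; "q": joint angles; "qd": joint speeds; "tau": joint torques, N m; "ee_pos": TCP position; "ee_rot": TCP orientation; "contact_force": force on the tool from outside, world axes, zero at the start; "ft_torque": the same for the moment, N m; "gripper_width": opening from 0.0 (shut) to 1.0 (fully open); "gripper_force": force on a finger pad.
Only numpy, scipy, OpenCV 4.12 (cv2) and the standard library are available. Lean on these libraries where they do the work, as an engineer would, in place of code of your own. Each camera call takes 0.05 s, during which the arm holds its last target. There are 200 camera calls.

## Working session

There is one attempt and no reset: what is moved stays moved. The work goes in short steps, Python scripts to look and compute and a tool call to move; the robot and the scene stay as the last step left them, time stands still between calls to the robot, and variables do not carry over. Pictures are saved under pics/ and viewed, at most 10 in all, crops included, and the job is handed in when it is done.

Besides the shell and the picture viewer there is one more tool, called after "Request:" as name(argument=value, ...) on one line, values as JSON. move_arm: Moves the arm, as the interface text tells. Shift numbers are shares of 0.6 m and turn numbers shares of 180 degrees, none past 1 either way. Its arguments: {"type":"object","properties":{"steps":{"type":"array","items":{"type":"number","minimum":-1,"maximum":1}},"newtons":{"type":"number"}},"required":["steps"]}

```bash
mkdir -p pics; ls; cat > h.py <<'E'
import numpy as np, cv2
from scipy.spatial.transform import Rotation as Ro
from rig import robot, eyes
def snap(n,save=None):
    s=eyes.snapshot(n); s['img']=np.array(s['img'],dtype=np.uint8)
    if save: cv2.imwrite('pics/'+save,s['img'])
    return s
def ray(s,u,v):
    K=np.array(s['mtx']);d=np.array([(u-K[0,2])/K[0,0],(v-K[1,2])/K[1,1]]);p=d.copy()
    for _ in range(20): p=d/(1+s['k1']*(p@p))
    R=np.array(s['R']);return -R.T@np.array(s['t']), R.T@np.array([p[0],p[1],1])
def onz(s,u,v,z):
    c,d=ray(s,u,v); return c+d*(z-c[2])/d[2]
def proj(s,X):
    c=np.array(s['R'])@np.array(X)+np.array(s['t']);p=c[:2]/c[2];p=p*(1+s['k1']*(p@p));K=np.array(s['mtx'])
    return np.array([K[0,0]*p[0]+K[0,2],K[1,1]*p[1]+K[1,2]])
def tri(s1,p1,s2,p2):
    a,d=ray(s1,*p1);b,e=ray(s2,*p2)
    k=np.linalg.lstsq(np.c_[d,-e],b-a,rcond=None)[0]
    x=a+d*k[0];y=b+e*k[1];return (x+y)/2,np.linalg.norm(x-y)
E
python3 - <<'E'
from h import *
ims=[]
for n in ['top','side']:
    s=snap(n,n+'0.png');print(n,np.array(s['mtx']).round(1).tolist(),s['k1'],(-np.array(s['R']).T@np.array(s['t'])).round(3))
o=robot.get_obs();print(o)
E
```

```text
pics
top [[484.9, 0.0, 276.7], [0.0, 484.9, 210.0], [0.0, 0.0, 1.0]] -0.13608986224316558 [ 0.427 -0.185  0.938]
side [[494.7, 0.0, 286.4], [0.0, 494.7, 205.6], [0.0, 0.0, 1.0]] -0.15763298655659003 [0.462 0.767 0.593]
{'time_s': 0.1, 'q': array([ 1.23390818,  0.47770316,  0.02232393,  1.55633146, -0.01152795,
        1.10925739, -0.08310402]), 'qd': array([ 8.71315323e-05, -4.37318866e-04,  7.74698176e-04, -4.66047615e-03,
        2.30429076e-03, -8.79794485e-04,  2.16764182e-03]), 'tau': array([ 3.27369176e-03, -5.97758102e+01,  1.61342606e+00, -2.81954670e+01,
        1.28585685e-02,  5.05365766e-03, -1.85946158e-05]), 'ee_pos': array([ 0.15298313, -0.65691117,  0.23044104]), 'ee_rot': array([-3.14002251e+00,  7.95157494e-05,  2.28808599e-01]), 'contact_force': array([0.92057958, 0.26631337, 0.07771491]), 'ft_torque': array([-0.05818217,  0.0545724 , -0.04169017]), 'gripper_force': 0.0, 'gripper_width': 1.0022589983178118}
```

View pics/top0.png

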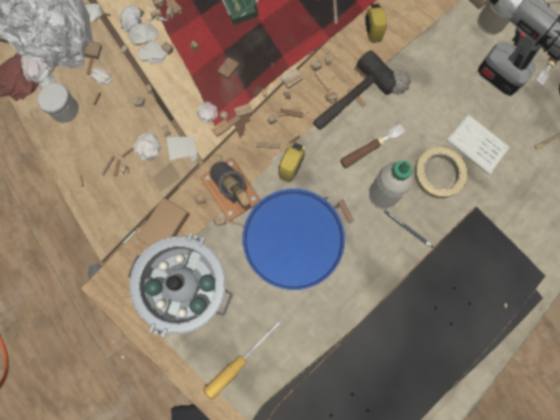

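View pics/side0.png

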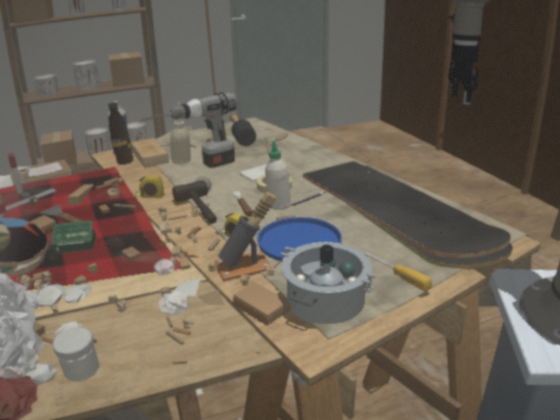

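The top picture shows the pan and basket at about (178,284), the tray at (294,239) and the stand at (232,190). The tape measure is at (292,161), the sanding block at (160,228) and the bottle at (395,180).

```bash
python3 - <<'E'
from h import *
s=snap('top'); sd=snap('side')
for n,u,v,z in [('pan',178,284,.079),('tray',294,239,.016),('stand',231,190,.01),('bottlecap',402,169,.18),('tape',292,161,.06),('block',160,228,.025),('imgx',300,239,.016)]: print(n,onz(s,u,v,z).round(3))
hsv=cv2.cvtColor(s['img'],cv2.COLOR_BGR2HSV)
m=cv2.inRange(hsv,(100,150,60),(125,255,255));c=max(cv2.findContours(m,0,2)[0],key=cv2.contourArea);print('tray ell',cv2.fitEllipse(c))
a=cv2.resize(s['img'][215:345,115:245],(780,780),interpolation=cv2.INTER_CUBIC)
b=cv2.resize(s['img'][140:230,190:310],(800,600),interpolation=cv2.INTER_CUBIC)
c=cv2.resize(sd['img'][180:330,200:400],(800,600),interpolation=cv2.INTER_CUBIC)
a=cv2.resize(a,(600,600))
cv2.imwrite('pics/a.png',a);cv2.imwrite('pics/b.png',b);cv2.imwrite('pics/c.png',c)
E
```

```text
pan [ 0.499 -0.015  0.079]
tray [ 0.571 -0.23   0.016]
stand [ 0.681 -0.115  0.01 ]
bottlecap [ 0.646 -0.411  0.18 ]
tape [ 0.714 -0.238  0.06 ]
block [0.614 0.026 0.025]
imgx [ 0.57  -0.242  0.016]
tray ell ((295.7823181152344, 243.9794464111328), (31.62478256225586, 35.77412033081055), 124.81907653808594)
```

View pics/a.png

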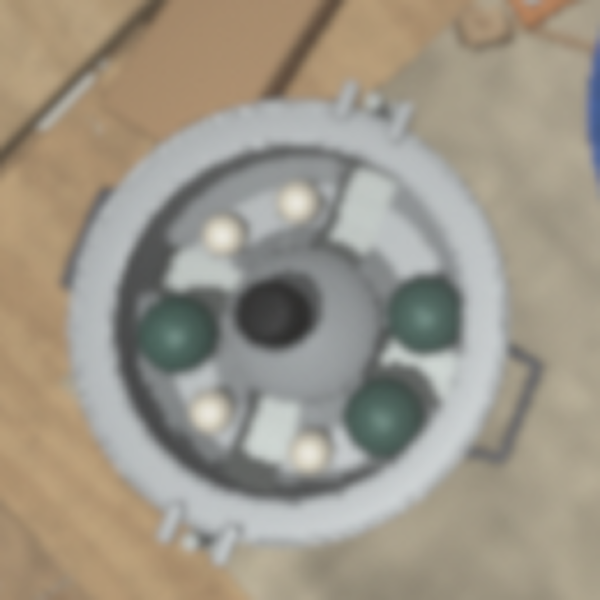

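View pics/b.png

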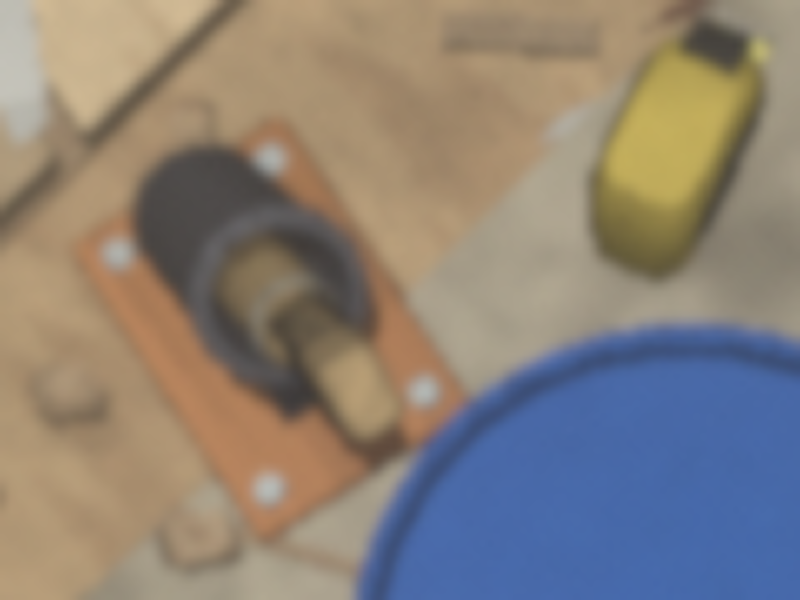

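View pics/c.png

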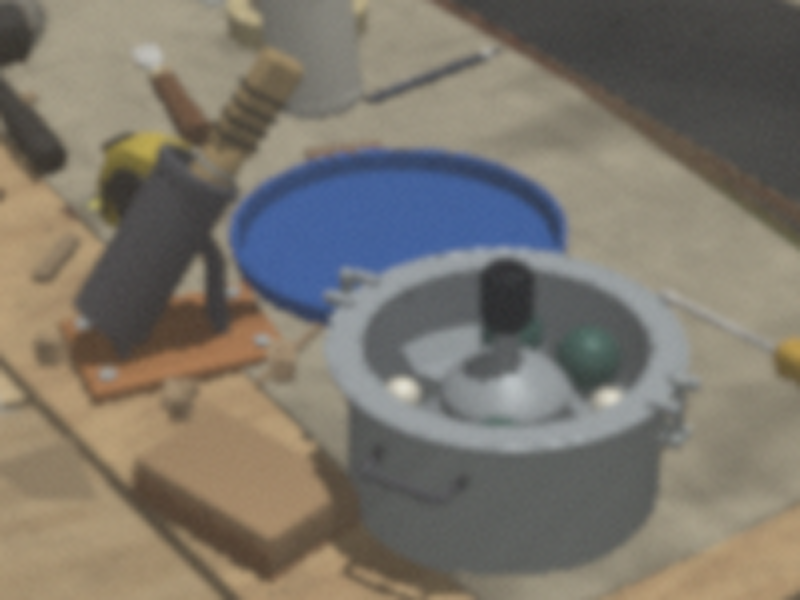

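The crops are clear.
- **Balls (crop a):** the small ones are at (297,203), (222,234), (209,412) and (309,452). The large ones are at (425,313), (178,333) and (383,417).
- **Basket and pan (crop a):** the slots and pins show, with the pins at (376,103) and (200,540). The knob is at (275,310).
- **Stand (crop b):** the base corners are (275,118), (470,400), (262,543) and (75,240).

The stick's narrow sides face across the lean.

```bash
cat >> h.py <<'E'
def plan(targets,start=None,mm=60,deg=10):
    """targets: list of (pos,R,grip); prints rows from the current/last commanded pose, rounded; returns end pose"""
    if start is None:
        o=robot.get_obs();p=np.array(o['ee_pos']);R=Ro.from_euler('xyz',o['ee_rot'])
    else: p,R=start
    rows=[]
    for P,T,g in targets:
        P=np.array(P,float)
        n=max(1,int(np.ceil(np.linalg.norm(P-p)*1e3/mm)),int(np.ceil(np.degrees((R.inv()*T).magnitude())/deg)))
        p0,R0=p,R;rv=(R0.inv()*T).as_rotvec()
        for i in range(1,n+1):
            q=p0+(P-p0)*i/n;Q=R0*Ro.from_rotvec(rv*i/n)
            d=np.round(R.inv().apply(q-p)/.6,4);w=np.round((R.inv()*Q).as_rotvec()/np.pi,4)
            rows.append([*d,*w,g]);p=p+R.apply(d*.6);R=R*Ro.from_rotvec(w*np.pi)
    while len(rows)%5: rows.append([0]*6+[rows[-1][6]])
    for i in range(0,len(rows),5): print('['+', '.join('%g'%(x+0) for r in rows[i:i+5] for x in r)+']')
    print(len(rows),p.round(4));return p,R
E
python3 - <<'E'
from h import *
s=snap('top');sd=snap('side')
A=lambda u,v:(115+(u+.5)/4.6154-.5,215+(v+.5)/4.6154-.5)
B=lambda u,v:(190+(u+.5)/6.6667-.5,140+(v+.5)/6.6667-.5)
C=lambda u,v:(200+(u+.5)/4-.5,180+(v+.5)/4-.5)
pins=[onz(s,*A(376,103),.092),onz(s,*A(200,540),.092)];pc=(pins[0]+pins[1])/2
print('pins',pins,pc,np.linalg.norm(pins[0]-pins[1]),'ang',np.degrees(np.arctan2(*(pins[0]-pins[1])[1::-1])))
print('flange',onz(s,*A(287.5,321.5),.079),'knob',onz(s,*A(275,310),.122), tri(s,A(275,310),sd,C(506,268)))
for n,u,v,z in [('s',297,203,.048),('s',222,234,.048),('s',209,412,.048),('s',309,452,.048),('L',425,313,.055),('L',178,333,.055),('L',383,417,.055)]:
    x=onz(s,*A(u,v),z)-pc;print(n,np.hypot(*x[:2]).round(4),np.degrees(np.arctan2(x[1],x[0])).round(0))
cs=[onz(s,*B(*c),.01) for c in [(275,118),(470,400),(262,543),(75,240)]]
print(np.array(cs).round(3),'ctr',np.mean(cs,0),[np.linalg.norm(cs[i]-cs[i-1]).round(4) for i in range(4)])
l=(cs[1]+cs[2]-cs[0]-cs[3]);print('lean dir',l/np.linalg.norm(l),np.degrees(np.arctan2(l[1],l[0])))
print('sticktop',tri(s,B(368,412),sd,C(284,64)))
print('mouth',tri(s,B(288,312),sd,C(200,182)))
m=cv2.inRange(cv2.cvtColor(s['img'],cv2.COLOR_BGR2HSV),(100,120,40),(130,255,255));m=cv2.morphologyEx(m,3,np.ones((5,5)))
m[:, :235]=0
c=cv2.convexHull(max(cv2.findContours(m,0,2)[0],key=cv2.contourArea));e=cv2.fitEllipse(c);print('tray',e,onz(s,*e[0],.014))
E
```

```text
pins [array([ 0.57830988, -0.0538701 ,  0.092     ]), array([0.41877644, 0.0219212 , 0.092     ])] [ 0.49854316 -0.01597445  0.092     ] 0.17662174364922817 ang -25.41150229409289
flange [ 0.4986524  -0.01291689  0.079     ] knob [ 0.49963086 -0.017158    0.122     ] (array([ 0.5003926 , -0.01685383,  0.12057097]), np.float64(0.0012655227784699626))
s 0.0498 4.0
s 0.0523 41.0
s 0.0524 126.0
s 0.0494 176.0
L 0.0468 -89.0
L 0.0519 89.0
L 0.0472 -144.0
[[ 0.749 -0.12   0.01 ]
 [ 0.656 -0.171  0.01 ]
 [ 0.619 -0.107  0.01 ]
 [ 0.716 -0.057  0.01 ]] ctr [ 0.68514745 -0.11372063  0.01      ] [np.float64(0.0706), np.float64(0.1062), np.float64(0.0744), np.float64(0.1095)]
lean dir [-0.8815918 -0.4720126  0.       ] -151.8349815290023
sticktop (array([ 0.62172113, -0.14783662,  0.1578285 ]), np.float64(0.005056200901775858))
mouth (array([ 0.66545685, -0.12549755,  0.0982807 ]), np.float64(0.004150640470330415))
tray ((293.28765869140625, 238.76368713378906), (98.54352569580078, 99.6324462890625), 99.96688079833984) [ 0.57230493 -0.22886442  0.014     ]
```

```bash
cat >> h.py <<'E'
l=np.array([-.886,-.463,0]);l/=np.linalg.norm(l)
AX=.5736*l+np.array([0,0,.8192])
yv=np.array([-l[1],l[0],0]);RG=Ro.from_matrix(np.c_[np.cross(yv,-AX),yv,-AX])
TG=np.array([.6517,-.1322,.1094])
PAN=np.array([.499,-.0155,0])
E
python3 - <<'E'
from h import *
print(RG.as_euler('xyz'))
plan([(TG+.11*AX+[0,0,.02],RG,1),(TG+.06*AX,RG,1)])
E
```

```text
[ 3.14159265 -0.61085703  0.48154279]
[0.0755, -0.0531, 0.0016, 0.002, 0.0161, -0.0065, 1, 0.0764, -0.0516, 0.0058, 0.0021, 0.0161, -0.0065, 1, 0.077, -0.0499, 0.01, 0.002, 0.0161, -0.0065, 1, 0.0774, -0.0483, 0.0142, 0.002, 0.0162, -0.0065, 1, 0.0776, -0.0466, 0.0185, 0.0021, 0.0161, -0.0065, 1]
[0.0774, -0.0448, 0.0227, 0.002, 0.0161, -0.0065, 1, 0.0771, -0.0432, 0.0269, 0.002, 0.0161, -0.0065, 1, 0.0765, -0.0414, 0.031, 0.002, 0.0161, -0.0065, 1, 0.0756, -0.0396, 0.0351, 0.0021, 0.0161, -0.0065, 1, 0.0746, -0.0378, 0.0392, 0.002, 0.0161, -0.0065, 1]
[0.0732, -0.0361, 0.0432, 0.002, 0.0162, -0.0065, 1, 0.0716, -0.0343, 0.047, 0.0021, 0.0161, -0.0065, 1, -0.0095, 0, 0.0553, 0, 0, 0, 1, -0.0096, 0, 0.0554, 0, 0, 0, 1, 0, 0, 0, 0, 0, 0, 1]
15 [ 0.6212 -0.1481  0.1585]
```

Request:
move_arm(steps=[0.0755, -0.053, 0.0015, 0.002, 0.016, -0.0065, 1, 0.0765, -0.0515, 0.006, 0.002, 0.016, -0.0065, 1, 0.077, -0.05, 0.01, 0.002, 0.016, -0.0065, 1, 0.0775, -0.048, 0.014, 0.002, 0.016, -0.0065, 1, 0.0775, -0.0465, 0.0185, 0.002, 0.016, -0.0065, 1])

```text
time_s: 0.92
ee_pos: [0.3388, -0.4497, 0.2265]
ee_rot: [-3.123, -0.254, 0.33]
contact_force: [0.8, -0.1, 1.4]
gripper_width: 1.001
gripper_force: 0.0
```

Request:
move_arm(steps=[0.0775, -0.045, 0.0225, 0.002, 0.016, -0.0065, 1, 0.077, -0.043, 0.027, 0.002, 0.016, -0.0065, 1, 0.0765, -0.0415, 0.031, 0.002, 0.016, -0.0065, 1, 0.0755, -0.0395, 0.035, 0.002, 0.016, -0.0065, 1, 0.0745, -0.038, 0.039, 0.002, 0.016, -0.0065, 1])

```text
time_s: 1.55
ee_pos: [0.523, -0.2433, 0.2212]
ee_rot: [-3.131, -0.507, 0.435]
contact_force: [1.2, -0.3, -0.0]
gripper_width: 0.999
gripper_force: 0.0
```

Request:
move_arm(steps=[0.073, -0.036, 0.043, 0.002, 0.016, -0.0065, 1, 0.0715, -0.0345, 0.047, 0.002, 0.016, -0.0065, 1, 0, 0, 0, 0, 0, 0, 1, 0, 0, 0, 0, 0, 0, 1, 0, 0, 0, 0, 0, 0, 1])

```text
time_s: 2.17
ee_pos: [0.595, -0.1637, 0.2186]
ee_rot: [3.139, -0.606, 0.48]
contact_force: [-0.0, 0.7, -0.3]
gripper_width: 1.004
gripper_force: 0.0
```

```bash
python3 - <<'E'
from h import *
w=snap('wrist')
G=np.array([.642,-.1372,.125])
for d in (0,.038):
    p=proj(w,G+d*AX);cv2.drawMarker(w['img'],tuple(int(round(i)) for i in p),(0,0,255),0,14,1);print(p.round(0))
for d in (.02,.1):
    p=proj(w,np.array(robot.get_obs()['ee_pos'])-RG.apply([0,0,-1])*d);cv2.drawMarker(w['img'],tuple(int(round(i)) for i in p),(255,0,255),1,14,1)
cv2.imwrite('pics/w1.png',w['img'])
plan([(TG+.05*AX,RG,1),(TG,RG,1)],mm=40)
E
```

```text
[274. 219.]
[274. 237.]
[-0.0077, -0.0015, 0.0639, 0.0005, 0.0008, -0.0002, 1, -0.0079, -0.0014, 0.0638, 0.0004, 0.0008, -0.0002, 1, 0, 0, 0.0417, 0, 0, 0, 1, 0, 0, 0.0417, 0, 0, 0, 1, 0, 0, 0, 0, 0, 0, 1]
5 [ 0.6517 -0.1322  0.1094]
```

View pics/w1.png

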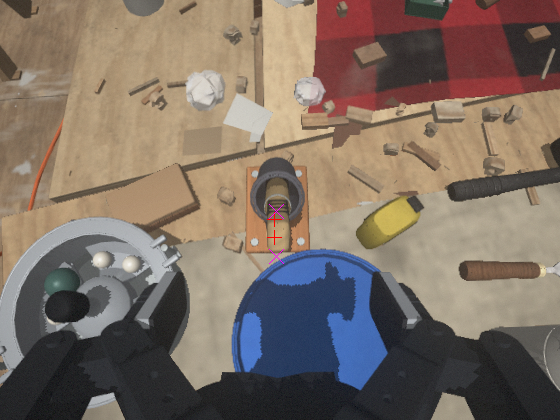

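The wrist picture shows the stick's top at about (279,240). That is roughly 5 px, or 3 mm, to the right of my estimate, so I'm adding 3 mm along tool y.

Request:
move_arm(steps=[-0.0075, 0.001, 0.064, 0.0005, 0.001, 0, 1, -0.008, 0.001, 0.064, 0.0005, 0.0005, 0, 1, 0, 0, 0.0415, 0, 0, 0, 1, 0, 0, 0.0415, 0, 0, 0, 1, 0, 0, 0, 0, 0, 0, 1], newtons=110)

```text
time_s: 2.85
ee_pos: [0.6529, -0.1328, 0.108]
ee_rot: [-3.137, -0.61, 0.481]
contact_force: [0.0, 0.8, 0.6]
gripper_width: 1.003
gripper_force: 0.0
```

Request:
move_arm(steps=[0, 0, 0, 0, 0, 0, 0, 0, 0, 0, 0, 0, 0, 0, 0, 0, 0, 0, 0, 0, 0, 0, 0, 0, 0, 0, 0, 0, 0, 0, 0, 0, 0, 0, 0], newtons=110)

```text
time_s: 3.48
ee_pos: [0.6534, -0.1333, 0.1103]
ee_rot: [-3.141, -0.611, 0.482]
contact_force: [-5.2, -1.2, 9.3]
gripper_width: 0.169
gripper_force: 103.5
```

```bash
cat >> h.py <<'E'
RV=Ro.from_euler('xyz',[np.pi,0,.4815])
def ring(deg,r=.0495,z=.2): a=np.radians(deg);return [PAN[0]+r*np.cos(a),PAN[1]+r*np.sin(a),z]
E
python3 - <<'E'
from h import *
p=np.array(robot.get_obs()['ee_pos'])
e=plan([(p+.13*AX,RG,0)],mm=45)
plan([(ring(-35,.0495,.26),RV,0)],start=e)
E
```

```text
[0, -0.0001, -0.0722, -0.0002, -0.0001, 0.0001, 0, 0, -0.0001, -0.0723, -0.0001, 0, 0, 0, 0.0001, 0, -0.0722, -0.0002, -0.0001, 0.0001, 0, 0, 0, 0, 0, 0, 0, 0, 0, 0, 0, 0, 0, 0, 0]
5 [ 0.5873 -0.1679  0.2168]
[0.0155, -0.055, -0.0111, 0, -0.0486, 0, 0, 0.0136, -0.055, -0.0134, 0, -0.0486, 0, 0, 0.0114, -0.055, -0.0153, 0, -0.0486, 0, 0, 0.009, -0.055, -0.0168, 0, -0.0486, 0, 0, 0, 0, 0, 0, 0, 0, 0]
5 [ 0.5396 -0.0439  0.26  ]
```

Request:
move_arm(steps=[0, 0, -0.05, 0, 0, 0, 0, 0, 0, -0.05, 0, 0, 0, 0, 0, 0, -0.06, 0, 0, 0, 0, 0, 0, -0.06, 0, 0, 0, 0, 0, 0, 0, 0, 0, 0, 0])

```text
time_s: 4.1
ee_pos: [0.5866, -0.1702, 0.2197]
ee_rot: [3.138, -0.612, 0.483]
contact_force: [-0.2, -0.6, -0.6]
gripper_width: 0.168
gripper_force: 103.7
```

Request:
move_arm(steps=[0.0155, -0.055, -0.011, 0, -0.0486, 0, 0, 0.0135, -0.055, -0.0135, 0, -0.0486, 0, 0, 0.0115, -0.055, -0.0155, 0, -0.0486, 0, 0, 0.009, -0.055, -0.017, 0, -0.0486, 0, 0, 0, 0, 0, 0, 0, 0, 0])

```text
time_s: 4.72
ee_pos: [0.5424, -0.0444, 0.2582]
ee_rot: [-3.132, -0.043, 0.5]
contact_force: [-0.3, -0.1, -0.0]
gripper_width: 0.174
gripper_force: 103.7
```

```bash
python3 - <<'E'
from h import *
o=robot.get_obs();p=np.array(o['ee_pos']);R=Ro.from_euler('xyz',o['ee_rot']);print(p,o['ee_rot'])
t=snap('top');s=snap('side')
a=cv2.resize(t['img'][200:350,105:305],(560,420),interpolation=cv2.INTER_CUBIC)
for im,n in ((t,'top'),(s,'side')):
    print(n,proj(im,p+R.apply([0,0,.111])).round(1),proj(im,p+R.apply([0,0,.05])).round(1))
q=proj(s,p+R.apply([0,0,.111])).round().astype(int)
b=cv2.resize(s['img'][q[1]-90:q[1]+30,q[0]-80:q[0]+80],(800,600),interpolation=cv2.INTER_CUBIC);print(q)
cv2.imwrite('pics/st.png',b)
E
```

```text
[ 0.54236477 -0.04437539  0.2582305 ] [-3.13206087 -0.04271969  0.49988532]
top [184.  251.4] [177.7 247.3]
side [303.1 226.6] [304.  196.8]
[303 227]
```

View pics/st.png

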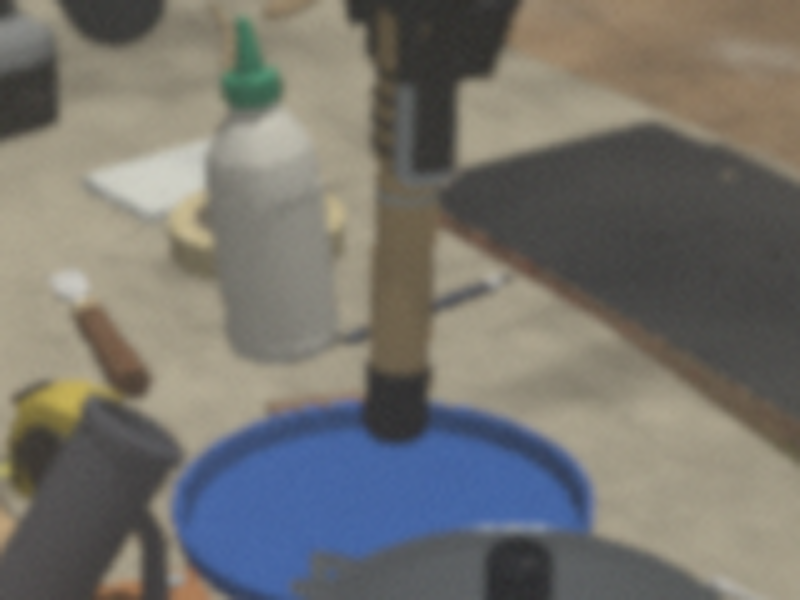

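The side crop shows the foot's end at about (302.4,222.6), against a predicted (303.1,226.6). So the foot is about 103 mm ahead of the TCP and well centred, and the stick hangs nearly straight.

```bash
python3 - <<'E'
from h import *
off=RV.apply([-.001,0,0])
e=plan([(ring(-35,.0495,.25)+off,RV,0),(ring(-35,.0495,.150)+off,RV,0)],mm=45)
P=[(ring(a,.0495,.149)+off,RV,0) for a in np.arange(-35,205,8)]
plan(P[1:],start=(P[0][0],RV))
E
```

```text
[0.001, -0.0094, 0.0115, -0.0031, -0.0129, 0.0034, 0, 0, 0, 0.0555, 0, 0, 0, 0, 0, 0, 0.0556, 0, 0, 0, 0, 0, 0, 0.0555, 0, 0, 0, 0, 0, 0, 0, 0, 0, 0, 0]
5 [ 0.5387 -0.0443  0.15  ]
[0.0098, -0.006, 0, 0, 0, 0, 0, 0.0089, -0.0073, 0, 0, 0, 0, 0, 0.0078, -0.0085, 0, 0, 0, 0, 0, 0.0065, -0.0095, 0, 0, 0, 0, 0, 0.0052, -0.0102, 0, 0, 0, 0, 0]
[0.0037, -0.011, 0, 0, 0, 0, 0, 0.0021, -0.0113, 0, 0, 0, 0, 0, 0.0005, -0.0115, 0, 0, 0, 0, 0, -0.0011, -0.0114, 0, 0, 0, 0, 0, -0.0027, -0.0112, 0, 0, 0, 0, 0]
[-0.0042, -0.0107, 0, 0, 0, 0, 0, -0.0056, -0.0101, 0, 0, 0, 0, 0, -0.007, -0.0091, 0, 0, 0, 0, 0, -0.0082, -0.0081, 0, 0, 0, 0, 0, -0.0092, -0.0068, 0, 0, 0, 0, 0]
[-0.0102, -0.0056, 0, 0, 0, 0, 0, -0.0107, -0.004, 0, 0, 0, 0, 0, -0.0113, -0.0025, 0, 0, 0, 0, 0, -0.0114, -0.0009, 0, 0, 0, 0, 0, -0.0115, 0.0007, 0, 0, 0, 0, 0]
[-0.0113, 0.0022, 0, 0, 0, 0, 0, -0.0109, 0.0039, 0, 0, 0, 0, 0, -0.0102, 0.0053, 0, 0, 0, 0, 0, -0.0094, 0.0066, 0, 0, 0, 0, 0, -0.0083, 0.0079, 0, 0, 0, 0, 0]
[-0.0072, 0.009, 0, 0, 0, 0, 0, -0.0059, 0.0099, 0, 0, 0, 0, 0, -0.0044, 0.0107, 0, 0, 0, 0, 0, -0.0029, 0.0111, 0, 0, 0, 0, 0, 0, 0, 0, 0, 0, 0, 0]
30 [ 0.4508 -0.0304  0.149 ]
```

Request:
move_arm(steps=[-0.0015, 0, 0.04, 0, 0, 0, 0, 0, 0, 0.05, 0, 0, 0, 0, 0, 0, 0.05, 0, 0, 0, 0, 0, 0, 0.043, 0, 0, 0, 0, 0, 0, 0, 0, 0, 0, 0])

```text
time_s: 5.45
ee_pos: [0.541, -0.0496, 0.1457]
ee_rot: [-3.13, -0.037, 0.487]
contact_force: [-0.5, 0.5, -0.5]
gripper_width: 0.174
gripper_force: 104.1
```

Request:
move_arm(steps=[0, 0, 0, 0, 0, 0, 0, 0, 0, 0, 0, 0, 0, 0, 0, 0, 0, 0, 0, 0, 0, 0, 0, 0, 0, 0, 0, 0, 0, 0, 0, 0, 0, 0, 0])

```text
time_s: 6.08
ee_pos: [0.5432, -0.0488, 0.1485]
ee_rot: [-3.133, -0.041, 0.489]
contact_force: [-2.0, 0.8, -1.2]
gripper_width: 0.173
gripper_force: 104.1
```

```bash
python3 - <<'E'
from h import *
t=snap('top');s=snap('wrist')
a=cv2.resize(t['img'][215:345,115:245],(400,400));b=cv2.resize(s['img'],(400,300));im=np.zeros((400,800,3),np.uint8);im[:,:400]=a;im[:300,400:]=b
cv2.imwrite('pics/in.png',im)
E
```

```text
(no output)
```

View pics/in.png

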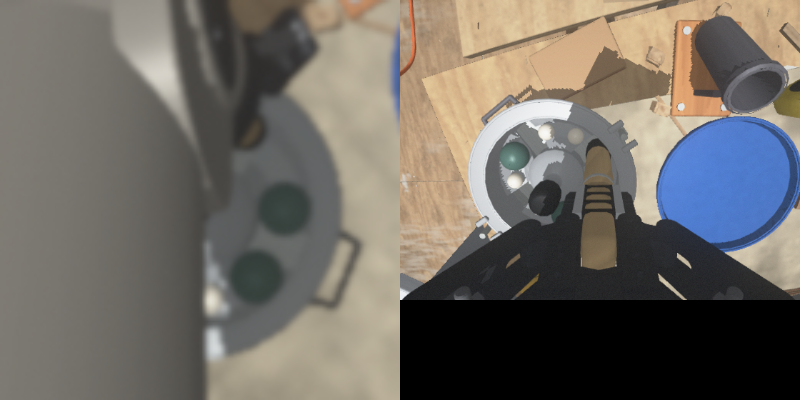

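The stick is in the trough and the wrist picture shows the balls undisturbed. The tool still leans 2.4° and sits too far out, so I'll correct that first.

```bash
python3 - <<'E'
from h import *
off=RV.apply([-.001,0,0])
plan([(ring(-35,.0495,.149)+off,RV,0)],mm=4)
E
```

```text
[-0.0017, -0.005, -0.0005, -0.0013, -0.0066, 0.0012, 0, -0.0016, -0.005, -0.0005, -0.0014, -0.0065, 0.0012, 0, 0, 0, 0, 0, 0, 0, 0, 0, 0, 0, 0, 0, 0, 0, 0, 0, 0, 0, 0, 0, 0]
5 [ 0.5387 -0.0444  0.149 ]
```

Request:
move_arm(steps=[-0.0017, -0.005, -0.0005, -0.0013, -0.0066, 0.0012, 0, -0.0016, -0.005, -0.0005, -0.0013, -0.0066, 0.0012, 0, 0, 0, 0, 0, 0, 0, 0, 0, 0, 0, 0, 0, 0, 0, 0, 0, 0, 0, 0, 0, 0])

```text
time_s: 6.8
ee_pos: [0.5386, -0.0445, 0.1488]
ee_rot: [-3.141, 0.0, 0.481]
contact_force: [-0.8, -0.1, -1.2]
gripper_width: 0.171
gripper_force: 104.1
```

```bash
python3 - <<'E'
from h import *
off=RV.apply([-.001,0,0])
P=[(ring(a,.0495,.149)+off,RV,0) for a in np.arange(-27,54,8)][:10]
plan(P)
E
```

```text
[0.01, -0.0063, -0.0003, -0.0001, 0.0001, -0.0001, 0, 0.0089, -0.0073, 0, 0, 0, 0, 0, 0.0078, -0.0084, 0, 0, 0, 0, 0, 0.0065, -0.0095, 0, 0, 0, 0, 0, 0.0051, -0.0103, 0, 0, 0, 0, 0]
[0.0037, -0.0109, 0, 0, 0, 0, 0, 0.0021, -0.0113, 0, 0, 0, 0, 0, 0.0006, -0.0115, 0, 0, 0, 0, 0, -0.0011, -0.0115, 0, 0, 0, 0, 0, -0.0027, -0.0112, 0, 0, 0, 0, 0]
10 [0.5331 0.0191 0.149 ]
```

Now I'll stir anticlockwise.

Request:
move_arm(steps=[0.01, -0.006, 0, 0, 0, 0, 0, 0.009, -0.0075, 0, 0, 0, 0, 0, 0.008, -0.0085, 0, 0, 0, 0, 0, 0.0065, -0.0095, 0, 0, 0, 0, 0, 0.005, -0.0105, 0, 0, 0, 0, 0])

```text
time_s: 7.42
ee_pos: [0.5475, -0.0107, 0.1488]
ee_rot: [-3.141, 0.0, 0.482]
contact_force: [0.1, 0.8, 0.3]
gripper_width: 0.179
gripper_force: 104.1
```

Request:
move_arm(steps=[0.0035, -0.011, 0, 0, 0, 0, 0, 0.002, -0.0115, 0, 0, 0, 0, 0, 0.0005, -0.0115, 0, 0, 0, 0, 0, -0.001, -0.0115, 0, 0, 0, 0, 0, -0.0025, -0.011, 0, 0, 0, 0, 0])

```text
time_s: 8.05
ee_pos: [0.5327, 0.0198, 0.1489]
ee_rot: [-3.141, 0.0, 0.481]
contact_force: [-0.9, -0.8, 0.0]
gripper_width: 0.176
gripper_force: 104.1
```

```bash
python3 - <<'E'
from h import *
off=RV.apply([-.001,0,0])
P=[(ring(a,.0495,.149)+off,RV,0) for a in np.arange(53,210,8)][:20]
plan(P)
E
```

```text
[-0.0042, -0.0093, -0.0002, -0.0001, 0.0001, 0, 0, -0.0057, -0.01, 0, 0, 0, 0, 0, -0.007, -0.0092, 0, 0, 0, 0, 0, -0.0082, -0.0081, 0, 0, 0, 0, 0, -0.0092, -0.0068, 0, 0, 0, 0, 0]
[-0.0101, -0.0055, 0, 0, 0, 0, 0, -0.0108, -0.0041, 0, 0, 0, 0, 0, -0.0112, -0.0025, 0, 0, 0, 0, 0, -0.0115, -0.0009, 0, 0, 0, 0, 0, -0.0115, 0.0007, 0, 0, 0, 0, 0]
[-0.0113, 0.0023, 0, 0, 0, 0, 0, -0.0108, 0.0038, 0, 0, 0, 0, 0, -0.0102, 0.0053, 0, 0, 0, 0, 0, -0.0094, 0.0066, 0, 0, 0, 0, 0, -0.0084, 0.008, 0, 0, 0, 0, 0]
[-0.0072, 0.009, 0, 0, 0, 0, 0, -0.0058, 0.0099, 0, 0, 0, 0, 0, -0.0044, 0.0106, 0, 0, 0, 0, 0, -0.0029, 0.0111, 0, 0, 0, 0, 0, -0.0014, 0.0115, 0, 0, 0, 0, 0]
20 [ 0.4532 -0.0369  0.149 ]
```

Request:
move_arm(steps=[-0.004, -0.0095, 0, 0, 0, 0, 0, -0.0055, -0.01, 0, 0, 0, 0, 0, -0.007, -0.009, 0, 0, 0, 0, 0, -0.008, -0.008, 0, 0, 0, 0, 0, -0.009, -0.007, 0, 0, 0, 0, 0])

```text
time_s: 8.68
ee_pos: [0.5027, 0.0333, 0.1489]
ee_rot: [-3.141, 0.001, 0.481]
contact_force: [-0.1, -0.2, -0.9]
gripper_width: 0.172
gripper_force: 104.1
```

Request:
move_arm(steps=[-0.01, -0.0055, 0, 0, 0, 0, 0, -0.011, -0.004, 0, 0, 0, 0, 0, -0.011, -0.0025, 0, 0, 0, 0, 0, -0.0115, -0.001, 0, 0, 0, 0, 0, -0.0115, 0.0005, 0, 0, 0, 0, 0])

```text
time_s: 9.3
ee_pos: [0.4702, 0.0245, 0.149]
ee_rot: [-3.141, -0.0, 0.481]
contact_force: [1.8, 2.3, -0.6]
gripper_width: 0.171
gripper_force: 104.2
```

Request:
move_arm(steps=[-0.0115, 0.0025, 0, 0, 0, 0, 0, -0.011, 0.004, 0, 0, 0, 0, 0, -0.01, 0.0055, 0, 0, 0, 0, 0, -0.0095, 0.0065, 0, 0, 0, 0, 0, -0.0085, 0.008, 0, 0, 0, 0, 0])

```text
time_s: 9.93
ee_pos: [0.4506, -0.004, 0.1488]
ee_rot: [-3.141, 0.001, 0.481]
contact_force: [0.2, 1.4, -0.5]
gripper_width: 0.171
gripper_force: 104.0
```

```bash
python3 - <<'E'
from h import *
off=RV.apply([-.001,0,0])
P=[(ring(a,.0495,.149)+off,RV,0) for a in np.arange(173,250,8)][:10]
plan(P)
t=snap('top');s=snap('wrist');d=snap('side')
c=proj(d,[.499,-.0155,.06]).astype(int)
b=cv2.resize(s['img'],(400,300));im=np.zeros((600,800,3),np.uint8);im[:300,:400]=cv2.resize(d['img'][c[1]-45:c[1]+45,c[0]-60:c[0]+60],(400,300));im[:300,400:]=b
im[300:,:400]=cv2.resize(t['img'][220:340,110:270],(400,300))
cv2.imwrite('pics/in2.png',im)
E
```

```text
[-0.0069, 0.0074, -0.0003, -0.0002, 0.0003, -0.0001, 0, -0.0059, 0.01, 0, 0, 0, 0, 0, -0.0044, 0.0106, 0, 0, 0, 0, 0, -0.0029, 0.0111, 0, 0, 0, 0, 0, -0.0013, 0.0115, 0, 0, 0, 0, 0]
[0.0002, 0.0115, 0, 0, 0, 0, 0, 0.0019, 0.0113, 0, 0, 0, 0, 0, 0.0035, 0.011, 0, 0, 0, 0, 0, 0.0049, 0.0104, 0, 0, 0, 0, 0, 0.0063, 0.0096, 0, 0, 0, 0, 0]
10 [ 0.4772 -0.0608  0.149 ]
```

View pics/in2.png

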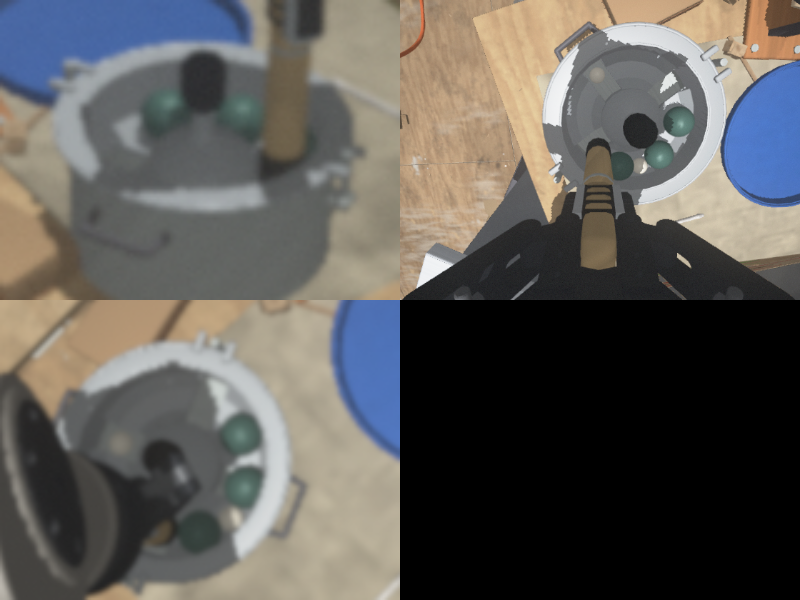

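The pictures show the three large balls pushed together on the right side. A cream ball sits between two of them, at about (237,517), and another shows dimly through a slot at (120,440). I'll stir on.

Request:
move_arm(steps=[-0.007, 0.0075, 0, 0, 0, 0, 0, -0.006, 0.01, 0, 0, 0, 0, 0, -0.0045, 0.0105, 0, 0, 0, 0, 0, -0.003, 0.011, 0, 0, 0, 0, 0, -0.0015, 0.0115, 0, 0, 0, 0, 0])

```text
time_s: 10.7
ee_pos: [0.4534, -0.0371, 0.1489]
ee_rot: [-3.141, 0.001, 0.481]
contact_force: [-0.5, -0.0, -0.0]
gripper_width: 0.174
gripper_force: 104.0
```

Request:
move_arm(steps=[0, 0.0115, 0, 0, 0, 0, 0, 0.002, 0.0115, 0, 0, 0, 0, 0, 0.0035, 0.011, 0, 0, 0, 0, 0, 0.005, 0.0105, 0, 0, 0, 0, 0, 0.0065, 0.0095, 0, 0, 0, 0, 0])

```text
time_s: 11.32
ee_pos: [0.4757, -0.0589, 0.1481]
ee_rot: [-3.138, 0.003, 0.484]
contact_force: [0.9, -0.6, -0.4]
gripper_width: 0.175
gripper_force: 103.9
```

```bash
cat >> h.py <<'E'
def balls(name):
    s=snap(name);im=s['img'];hsv=cv2.cvtColor(im,cv2.COLOR_BGR2HSV);m0=np.zeros(im.shape[:2],np.uint8)
    pts=np.array([proj(s,[PAN[0]+.068*np.cos(a),PAN[1]+.068*np.sin(a),.048]) for a in np.linspace(0,6.28,60)]).astype(np.int32)
    cv2.fillPoly(m0,[pts],255)
    for lab,lo,hi in (('cream',(8,28,70),(30,140,255)),('green',(65,60,20),(95,255,200))):
        m=cv2.inRange(hsv,lo,hi)&m0
        n,_,st,ce=cv2.connectedComponentsWithStats(m)
        for i in range(1,n):
            if st[i,4]<12: continue
            for z in ((.048,.013) if lab=='cream' else (.054,)):
                x=onz(s,*ce[i],z)-PAN
                print(name,lab,'px',ce[i].round(),'area',st[i,4],'hsv',hsv[int(ce[i][1]),int(ce[i][0])],'z',z,'r',np.hypot(*x[:2]).round(3),'ang',np.degrees(np.arctan2(x[1],x[0])).round())
E
python3 - <<'E'
from h import *
balls('top');balls('wrist')
off=RV.apply([-.001,0,0])
P=[(ring(a,.0495,.149)+off,RV,0) for a in np.arange(253,320,8)][:5]
plan(P)
E
```

```text
wrist cream px [275. 222.] area 996 hsv [ 19  86 107] z 0.048 r 0.056 ang -121.0
wrist cream px [275. 222.] area 996 hsv [ 19  86 107] z 0.013 r 0.067 ang -127.0
[0.006, 0.0077, -0.0002, 0.0001, -0.0001, 0, 0, 0.0088, 0.0075, 0, 0, 0, 0, 0, 0.0097, 0.0062, 0, 0, 0, 0, 0, 0.0104, 0.0048, 0, 0, 0, 0, 0, 0.0111, 0.0033, 0, 0, 0, 0, 0]
5 [ 0.5109 -0.0638  0.149 ]
```

Request:
move_arm(steps=[0.006, 0.0075, 0, 0, 0, 0, 0, 0.009, 0.0075, 0, 0, 0, 0, 0, 0.0095, 0.006, 0, 0, 0, 0, 0, 0.0105, 0.005, 0, 0, 0, 0, 0, 0.011, 0.0035, 0, 0, 0, 0, 0])

```text
time_s: 12.05
ee_pos: [0.5107, -0.0634, 0.1489]
ee_rot: [-3.141, 0.0, 0.481]
contact_force: [-0.2, -0.6, -1.2]
gripper_width: 0.175
gripper_force: 104.0
```

```bash
sed -i "s/(8,28,70),(30,140,255)/(8,22,60),(35,140,255)/;s/(65,60,20),(95,255,200)/(60,45,15),(100,255,200)/" h.py; python3 - <<'E'
from h import *
balls('top');balls('wrist');balls('side')
im=cv2.imread('pics/a.png');h=cv2.cvtColor(im,cv2.COLOR_BGR2HSV);print([h[v,u].tolist() for u,v in [(297,203),(209,412),(425,313),(178,333)]])
E
```

```text
top cream px [185. 254.] area 14 hsv [ 18  23 113] z 0.048 r 0.057 ang -9.0
top cream px [185. 254.] area 14 hsv [ 18  23 113] z 0.013 r 0.061 ang -3.0
top cream px [153. 268.] area 46 hsv [ 21  22 116] z 0.048 r 0.064 ang 56.0
top cream px [153. 268.] area 46 hsv [ 21  22 116] z 0.013 r 0.073 ang 57.0
top cream px [207. 277.] area 49 hsv [20 67 76] z 0.048 r 0.049 ang -76.0
top cream px [207. 277.] area 49 hsv [20 67 76] z 0.013 r 0.045 ang -70.0
top cream px [167. 288.] area 13 hsv [ 19  20 103] z 0.048 r 0.028 ang 96.0
top cream px [167. 288.] area 13 hsv [ 19  20 103] z 0.013 r 0.036 ang 90.0
top cream px [176. 297.] area 28 hsv [19 22 91] z 0.048 r 0.024 ang 153.0
top cream px [176. 297.] area 28 hsv [19 22 91] z 0.013 r 0.027 ang 137.0
top cream px [150. 299.] area 16 hsv [ 21  22 115] z 0.048 r 0.065 ang 109.0
top cream px [150. 299.] area 16 hsv [ 21  22 115] z 0.013 r 0.073 ang 105.0
top cream px [165. 312.] area 16 hsv [ 23  20 102] z 0.048 r 0.058 ang 145.0
top cream px [165. 312.] area 16 hsv [ 23  20 102] z 0.013 r 0.062 ang 138.0
top cream px [175. 319.] area 14 hsv [15 22 93] z 0.048 r 0.063 ang 165.0
top cream px [175. 319.] area 14 hsv [15 22 93] z 0.013 r 0.065 ang 159.0
wrist cream px [276. 226.] area 1258 hsv [ 17  84 115] z 0.048 r 0.052 ang -87.0
wrist cream px [276. 226.] area 1258 hsv [ 17  84 115] z 0.013 r 0.059 ang -99.0
wrist cream px [270. 252.] area 236 hsv [ 19  81 117] z 0.048 r 0.062 ang -109.0
wrist cream px [270. 252.] area 236 hsv [ 19  81 117] z 0.013 r 0.075 ang -118.0
wrist green px [241. 143.] area 626 hsv [84 42 85] z 0.054 r 0.049 ang 1.0
wrist green px [173. 150.] area 1224 hsv [ 83  47 179] z 0.054 r 0.048 ang 63.0
wrist green px [275. 171.] area 1141 hsv [86 50 86] z 0.054 r 0.052 ang -36.0
side green px [302. 274.] area 74 hsv [ 83  53 125] z 0.054 r 0.049 ang -7.0
[[23, 14, 233], [23, 14, 232], [80, 49, 130], [80, 50, 127]]
```

```bash
python3 - <<'E'
from h import *
for n in ('wrist','top'):
    s=snap(n);im=cv2.GaussianBlur(s['img'],(3,3),0).astype(int);print(n)
    for r in (.042,.05,.058):
        L=[]
        for a in range(-60,300,6):
            u,v=proj(s,ring(a,r,.05)).round().astype(int)
            if 0<=u<560 and 0<=v<420: L.append('%d:%d/%d'%(a,im[v,u,2],im[v,u,2]-im[v,u,0]))
        print(r,' '.join(L))
E
```

```text
wrist
0.042 -60:52/-1 -54:106/-5 -48:107/-5 -42:99/-5 -36:58/-11 -30:60/-11 -24:59/-12 -18:57/-12 -12:114/-4 -6:61/-10 0:64/-10 6:66/-11 12:101/-25 18:97/-23 24:92/-18 30:234/-3 36:238/-2 42:126/-7 48:78/-15 54:90/-18 60:96/-21 66:101/-24 72:101/-23 78:96/-21 84:233/-4 90:233/-4 96:233/-4 102:232/-4 108:232/-3 114:232/-3 120:231/-4 126:231/-4 132:231/-4 138:231/-4 144:123/-3 150:121/-2 156:116/-3 162:50/-2 168:44/-3 174:45/-3 180:43/-2 186:42/-3 192:44/-2 198:64/-3 204:113/-3 210:112/-4 216:112/-4 222:113/-4 228:112/-3 234:113/-3 240:104/-2 246:117/-3 252:117/-2 258:117/2 264:111/31 270:114/37 276:113/37 282:114/38 288:104/32 294:42/-1
0.05 -60:44/1 -54:113/-5 -48:113/-5 -42:57/-10 -36:60/-11 -30:63/-11 -24:64/-12 -18:62/-12 -12:60/-11 -6:62/-10 0:66/-11 6:69/-12 12:127/-26 18:103/-22 24:91/-20 30:240/-2 36:239/-3 42:119/-6 48:78/-14 54:92/-19 60:104/-22 66:143/-25 72:114/-25 78:102/-23 84:229/-5 90:229/-5 96:224/-5 102:221/-5 108:199/-8 114:201/-8 120:186/-8 126:178/-9 132:170/-9 138:174/-8 144:169/-7 150:103/-2 156:104/-2 162:103/-3 168:122/-4 174:195/-7 180:196/-5 186:203/-7 192:1
[... 1860 characters left out ...]
228:99/-3 234:102/-1 240:102/-1 246:103/-1 252:103/0 258:101/-1 264:99/-2 270:94/-2 276:63/7 282:77/20 288:74/17 294:54/6
0.058 -60:61/1 -54:47/2 -48:51/2 -42:76/6 -36:60/4 -30:50/2 -24:51/3 -18:72/4 -12:124/10 -6:82/7 0:74/6 6:109/9 12:179/14 18:181/14 24:181/14 30:186/14 36:132/11 42:110/8 48:112/9 54:114/10 60:114/9 66:115/10 72:115/9 78:115/9 84:115/9 90:115/9 96:114/9 102:114/9 108:113/9 114:111/8 120:111/9 126:109/9 132:108/9 138:105/8 144:103/8 150:100/8 156:97/8 162:93/7 168:88/7 174:84/6 180:77/6 186:111/-2 192:95/-2 198:92/-2 204:94/-2 210:95/-3 216:94/-2 222:95/-2 228:96/-3 234:97/-1 240:102/-1 246:103/0 252:102/0 258:96/-1 264:95/-2 270:95/-2 276:92/-2 282:76/-1 288:70/1 294:70/1
```

Request:
move_arm(steps=[0, 0, -0.05, 0, 0, 0, 0, 0, 0, -0.06, 0, 0, 0, 0, 0.04, 0.04, -0.06, 0, 0, 0, 0, 0.06, 0.08, -0.02, 0, 0, 0, 0, 0, 0, 0, 0, 0, 0, 0])

```text
time_s: 12.92
ee_pos: [0.5995, -0.1019, 0.2635]
ee_rot: [3.14, -0.002, 0.478]
contact_force: [-2.0, 0.1, -1.7]
gripper_width: 0.173
gripper_force: 104.1
```

```bash
python3 - <<'E'
from h import *
im=np.zeros((600,800,3),np.uint8)
for k,n in enumerate(('wrist','top','side')):
    s=snap(n);c=proj(s,[PAN[0],PAN[1],.06]);p=np.array([proj(s,[PAN[0]+.08*np.cos(a),PAN[1]+.08*np.sin(a),.06]) for a in np.arange(0,6.3,.3)])
    lo=np.maximum(p.min(0).astype(int),0);hi=p.max(0).astype(int);cr=s['img'][lo[1]:hi[1],lo[0]:hi[0]]
    print(n,lo,hi)
    if cr.size: im[(k//2)*300:(k//2)*300+300,(k%2)*400:(k%2)*400+400]=cv2.resize(cr,(400,300),interpolation=cv2.INTER_CUBIC)
im[300:,400:]=cv2.resize(snap('wrist')['img'],(400,300))
cv2.imwrite('pics/last.png',im)
E
```

```text
wrist [100 156] [238 287]
top [137 241] [223 329]
side [284 252] [368 299]
```

View pics/last.png

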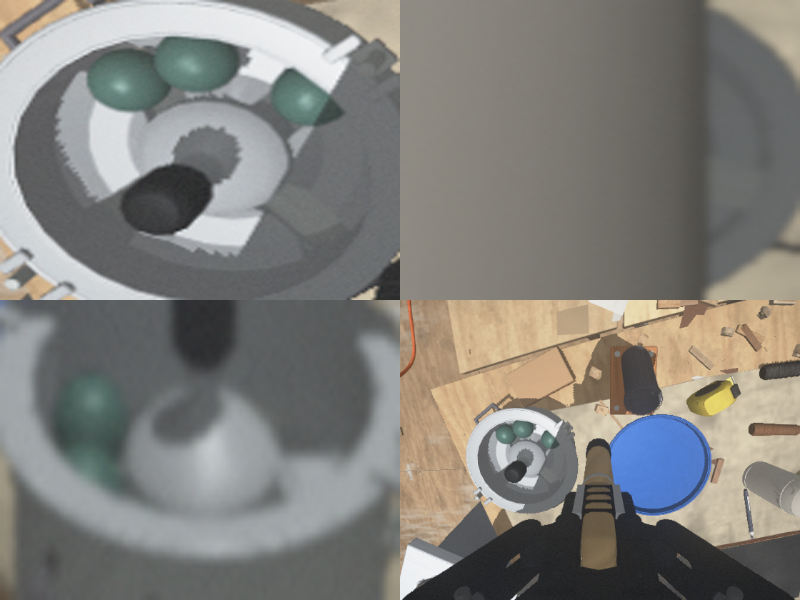

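The last picture shows no cream balls left in the trough. The three large balls are at the top of the basket, at (130,80), (197,63) and (305,97) in the first panel. I'll check that with numbers and plan putting the stick back.

```bash
cat >> h.py <<'E'
NP=-.8192*l+np.array([0,0,.5736])
T0=np.array([.6534,-.1333,.1103])+.004*NP
E
python3 - <<'E'
from h import *
w=cv2.imread('pics/w1.png').astype(int);print([(w[v,u,2],w[v,u,2]-w[v,u,0]) for u,v in [(102,260),(131,264),(110,300),(20,300),(85,290)]])
s=snap('wrist');im=cv2.GaussianBlur(s['img'],(3,3),0).astype(int)
for r in (.038,.044,.05,.056,.062):
    print(r,[(a,)+tuple(int(x) for x in (im[v,u,2],im[v,u,2]-im[v,u,0])) for a in range(0,360,5) for u,v in [proj(s,ring(a,r,.05)).round().astype(int)] if im[v,u,2]-im[v,u,0]>0])
e=plan([(T0+.17*AX,RG,0)]);e=plan([(T0+.11*AX,RG,0)],start=e,mm=40)
E
```

```text
[(np.int64(223), np.int64(17)), (np.int64(232), np.int64(13)), (np.int64(146), np.int64(-8)), (np.int64(72), np.int64(-1)), (np.int64(145), np.int64(-6))]
0.038 []
0.044 []
0.05 []
0.056 []
0.062 []
[-0.0245, 0.0239, 0.0044, -0.0001, 0.0487, 0, 0, -0.0249, 0.024, 0.0006, -0.0001, 0.0488, 0.0001, 0, -0.0247, 0.024, -0.0033, -0.0001, 0.0487, 0, 0, -0.0239, 0.0239, -0.0069, -0.0001, 0.0488, 0, 0, 0, 0, 0, 0, 0, 0, 0]
5 [ 0.5699 -0.1769  0.2519]
[0, 0, 0.05, 0, 0, 0, 0, 0, 0, 0.05, 0, 0, 0, 0, 0, 0, 0, 0, 0, 0, 0, 0, 0, 0, 0, 0, 0, 0, 0, 0, 0, 0, 0, 0, 0]
5 [ 0.6004 -0.161   0.2027]
```

Request:
move_arm(steps=[-0.0195, 0.019, 0.0035, 0, 0.039, 0, 0, -0.02, 0.019, 0.0015, 0, 0.039, 0, 0, -0.02, 0.019, -0.002, 0, 0.039, 0, 0, -0.02, 0.019, -0.0045, 0, 0.039, 0, 0, -0.0185, 0.019, -0.006, 0, 0.039, 0, 0])

```text
time_s: 13.8
ee_pos: [0.5696, -0.1769, 0.253]
ee_rot: [3.14, -0.613, 0.483]
contact_force: [1.1, 1.3, -0.8]
gripper_width: 0.172
gripper_force: 104.1
```

Request:
move_arm(steps=[0, 0, 0, 0, 0, 0, 0, 0, 0, 0, 0, 0, 0, 0, 0, 0, 0, 0, 0, 0, 0, 0, 0, 0, 0, 0, 0, 0, 0, 0, 0, 0, 0, 0, 0])

```text
time_s: 14.42
ee_pos: [0.5711, -0.1761, 0.253]
ee_rot: [-3.141, -0.61, 0.483]
contact_force: [-0.2, 0.1, -0.7]
gripper_width: 0.174
gripper_force: 104.1
```

```bash
python3 - <<'E'
from h import *
plan([(T0+.12*AX,RG,0)],mm=30)
# stick direction in the side view: fit wood/foot edges
s=snap('side');o=robot.get_obs();p=np.array(o['ee_pos']);R=Ro.from_euler('xyz',o['ee_rot'])
for d in (.04,.06,.075,.09,.098):
    X=p+R.apply([0,0,d]);u,v=proj(s,X);h=cv2.cvtColor(s['img'],cv2.COLOR_BGR2HSV)
    row=h[int(round(v)),int(u)-22:int(u)+23];print(d,(u.round(1),v.round(1)),[(int(a[0]),int(a[1]),int(a[2])) for a in row[::3]])
E
```

```text
[-0.0015, 0.0002, 0.0417, -0.0002, 0.0001, 0.0002, 0, -0.0016, 0.0001, 0.0418, -0.0002, 0, 0.0002, 0, 0, 0, 0, 0, 0, 0, 0, 0, 0, 0, 0, 0, 0, 0, 0, 0, 0, 0, 0, 0, 0]
5 [ 0.5953 -0.1636  0.2109]
0.04 (np.float64(286.8), np.float64(165.2)) [(24, 22, 174), (27, 19, 149), (24, 22, 166), (25, 19, 179), (24, 21, 183), (20, 58, 153), (19, 89, 146), (19, 85, 135), (20, 80, 112), (19, 70, 120), (22, 43, 147), (22, 43, 148), (22, 44, 146), (23, 44, 149), (23, 42, 158)]
0.06 (np.float64(281.8), np.float64(173.4)) [(30, 14, 202), (36, 13, 198), (23, 20, 116), (23, 17, 121), (21, 20, 130), (21, 69, 141), (19, 86, 145), (19, 86, 134), (18, 84, 116), (19, 63, 113), (22, 46, 150), (21, 45, 153), (22, 43, 159), (23, 44, 162), (21, 44, 163)]
0.075 (np.float64(278.0), np.float64(179.6)) [(26, 24, 151), (23, 69, 188), (21, 63, 173), (18, 41, 112), (26, 17, 106), (34, 28, 64), (25, 26, 58), (19, 53, 82), (19, 77, 103), (22, 50, 112), (25, 21, 136), (22, 54, 166), (22, 61, 177), (23, 42, 158), (22, 43, 160)]
0.09 (np.float64(274.2), np.float64(185.7)) [(23, 43, 166), (21, 44, 162), (21, 61, 109), (23, 66, 127), (23, 67, 134), (20, 25, 61), (21, 30, 60), (24, 23, 56), (30, 18, 56), (26, 22, 94), (24, 19, 133), (22, 21, 136), (24, 28, 129), (21, 52, 133), (23, 44, 157)]
0.098 (np.float64(272.2), np.float64(189.0)) [(22, 44, 158), (21, 43, 155), (22, 42, 139), (23, 58, 110), (22, 62, 111), (23, 57, 94), (26, 31, 58), (6, 22, 57), (25, 27, 57), (20, 25, 91), (20, 23, 132), (25, 21, 134), (24, 19, 134), (23, 35, 133), (23, 46, 156)]
```

Request:
move_arm(steps=[-0.0015, 0, 0.042, 0, 0, 0, 0, -0.0015, 0, 0.042, 0, 0, 0, 0, 0, 0, 0.03, 0, 0, 0, 0, 0, 0, 0.03, 0, 0, 0, 0, 0, 0, 0, 0, 0, 0, 0])

```text
time_s: 15.1
ee_pos: [0.6132, -0.1537, 0.1798]
ee_rot: [-3.138, -0.61, 0.481]
contact_force: [-0.2, 0.3, 0.0]
gripper_width: 0.176
gripper_force: 104.1
```

Request:
move_arm(steps=[0, 0, 0.03, 0, 0, 0, 0, 0, 0, 0.03, 0, 0, 0, 0, 0, 0, 0.03, 0, 0, 0, 0, 0, 0, 0.025, 0, 0, 0, 0, 0, 0, 0.018, 0, 0, 0, 0])

```text
time_s: 15.72
ee_pos: [0.6541, -0.1329, 0.1144]
ee_rot: [-3.14, -0.61, 0.481]
contact_force: [0.2, 0.6, -0.4]
gripper_width: 0.171
gripper_force: 104.1
```

Request:
move_arm(steps=[0, 0, 0, 0, 0, 0, 1, 0, 0, 0, 0, 0, 0, 1, 0, 0, 0, 0, 0, 0, 1, 0, 0, 0, 0, 0, 0, 1, 0, 0, -0.02, 0, 0, 0, 1])

```text
time_s: 16.35
ee_pos: [0.6472, -0.1363, 0.1254]
ee_rot: [-3.14, -0.61, 0.481]
contact_force: [0.0, 0.0, 0.4]
gripper_width: 1.0
gripper_force: 0.0
```

Request:
move_arm(steps=[0, 0, -0.04, 0, 0, 0, 1, 0, 0, -0.06, 0, 0, 0, 1, 0, 0, -0.06, 0, 0, 0, 1, 0, 0, 0, 0, 0, 0, 1, 0, 0, 0, 0, 0, 0, 1])

```text
time_s: 16.98
ee_pos: [0.5987, -0.162, 0.204]
ee_rot: [-3.141, -0.61, 0.481]
contact_force: [0.8, 0.6, -0.4]
gripper_width: 1.001
gripper_force: 0.0
```

```bash
python3 - <<'E'
from h import *
K=[.4998,-.0163,0]
# yaw choices for tool y; print plan to above knob (vertical)
e=plan([([.56,-.11,.28],RV,1)],deg=7);e=plan([([K[0],K[1],.20],RV,1)],start=e)
t=snap('top');s=snap('side')
# stick top search: wood colour pixels in side near the predicted end/grip
G0=np.array([.6534,-.1333,.1103])
for im,n in ((t,'top'),(s,'side')):
    h=cv2.cvtColor(im['img'],cv2.COLOR_BGR2HSV)
    old=cv2.imread('pics/%s0.png'%n);u,v=proj(im,G0+.04*AX).round().astype(int)
    d=np.abs(old[v-25:v+25,u-25:u+25].astype(int)-im['img'][v-25:v+25,u-25:u+25]).sum(2);print(n,(u,v),(d>60).sum())
E
```

```text
[0.0117, -0.0214, -0.0227, 0, -0.0389, 0, 1, 0.0089, -0.0213, -0.0239, -0.0001, -0.0388, 0, 1, 0.0059, -0.0214, -0.0249, 0, -0.0389, 0, 1, 0.0028, -0.0213, -0.0254, 0, -0.0388, 0, 1, -0.0003, -0.0214, -0.0255, -0.0001, -0.0389, 0, 1]
5 [ 0.56 -0.11  0.28]
[-0.0055, -0.0616, 0.0444, 0, 0, 0, 1, -0.0056, -0.0617, 0.0445, 0, 0, 0, 1, -0.0055, -0.0616, 0.0444, 0.0001, 0, 0, 1, 0, 0, 0, 0, 0, 0, 1, 0, 0, 0, 0, 0, 0, 1]
5 [ 0.4998 -0.0163  0.2   ]
top (np.int64(242), np.int64(196)) 58
side (np.int64(266), np.int64(203)) 1
```

The side view around the stick matches the first picture almost exactly, so the stick is back down. Next is the basket.

Request:
move_arm(steps=[0.0115, -0.0215, -0.0225, 0, -0.039, 0, 1, 0.009, -0.0215, -0.024, 0, -0.039, 0, 1, 0.006, -0.0215, -0.025, 0, -0.039, 0, 1, 0.003, -0.0215, -0.0255, 0, -0.039, 0, 1, 0, -0.0215, -0.0255, 0, -0.039, 0, 1])

```text
time_s: 17.7
ee_pos: [0.5602, -0.1086, 0.28]
ee_rot: [-3.141, 0.007, 0.483]
contact_force: [-0.1, -0.9, -0.8]
gripper_width: 0.997
gripper_force: 0.0
```

Request:
move_arm(steps=[-0.0055, -0.0615, 0.0445, 0, 0, 0, 1, -0.0055, -0.0615, 0.0445, 0, 0, 0, 1, -0.0055, -0.0615, 0.0445, 0, 0, 0, 1, 0, 0, 0, 0, 0, 0, 1, 0, 0, 0, 0, 0, 0, 1])

```text
time_s: 18.32
ee_pos: [0.5005, -0.0161, 0.1998]
ee_rot: [-3.141, 0.003, 0.482]
contact_force: [0.7, 0.2, 1.0]
gripper_width: 0.997
gripper_force: 0.0
```

```bash
python3 - <<'E'
from h import *
plan([([.4998,-.0163,.14],RV,1),([.4998,-.0163,.086],RV,1)],mm=35)
w=snap('wrist');h=w['img'].max(2);u,v=proj(w,[.4998,-.0163,.122]);print(u,v)
m=cv2.inRange(h,0,62);m[:,:int(u)-60]=0;m[:,int(u)+60:]=0
n,l_,st,ce=cv2.connectedComponentsWithStats(m)
for i in range(1,n):
    if st[i,4]>150: print(st[i],ce[i].round(1))
E
```

```text
[-0.0005, -0.0001, 0.0499, -0.0001, 0.0004, 0.0001, 1, -0.0005, -0.0001, 0.0498, -0.0002, 0.0004, 0.0002, 1, 0, 0, 0.045, 0, 0, 0, 1, 0, -0.0001, 0.045, 0, 0, 0, 1, 0, 0, 0, 0, 0, 0, 1]
5 [ 0.4998 -0.0163  0.086 ]
276.1949206053574 222.61876637377748
[ 262  198   34   39 1074] [278.5 217.3]
[ 216  372  120   48 5436] [275.7 396.8]
```

Request:
move_arm(steps=[-0.0005, 0.001, 0.05, 0, 0.0005, 0, 1, -0.0005, 0.0015, 0.05, 0, 0.0005, 0, 1, 0, 0, 0.045, 0, 0, 0, 1, 0, 0, 0.045, 0, 0, 0, 1, 0, 0, 0, 0, 0, 0, 1], newtons=100)

```text
time_s: 19.0
ee_pos: [0.4997, -0.0186, 0.0849]
ee_rot: [-3.14, 0.002, 0.48]
contact_force: [0.4, 0.6, 0.9]
gripper_width: 1.003
gripper_force: 0.0
```

Request:
move_arm(steps=[0, 0, 0, 0, 0, 0, 0, 0, 0, 0, 0, 0, 0, 0, 0, 0, 0, 0, 0, 0, 0, 0, 0, 0, 0, 0, 0, 0, 0, 0, 0, 0, 0, 0, 0], newtons=100)

```text
time_s: 19.62
ee_pos: [0.5005, -0.0169, 0.0872]
ee_rot: [-3.141, -0.002, 0.482]
contact_force: [-2.0, 2.0, 7.9]
gripper_width: 0.279
gripper_force: 97.6
```

Request:
move_arm(steps=[0, 0, -0.015, 0, 0, 0, 0, 0, 0, -0.03, 0, 0, 0, 0, 0, 0, -0.03, 0, 0, 0, 0, 0, 0, -0.03, 0, 0, 0, 0, 0, 0, 0, 0, 0, 0, 0])

```text
time_s: 20.25
ee_pos: [0.5009, -0.018, 0.1503]
ee_rot: [3.141, -0.003, 0.481]
contact_force: [0.1, 0.7, -4.3]
gripper_width: 0.273
gripper_force: 98.5
```

```bash
python3 - <<'E'
from h import *
plan([([.5,-.018,.217],RV,0),([.465,-.12,.22],RV,0),([.50,-.225,.22],RV,0),([.564,-.239,.22],RV,0)],mm=36)
E
```

```text
[-0.0005, -0.0003, -0.0556, 0.0001, -0.0005, 0, 0, -0.0005, -0.0003, -0.0556, 0.0001, -0.0005, 0, 0, -0.0435, 0.0412, -0.0016, 0, 0, 0, 0, -0.0435, 0.0412, -0.0017, 0, 0, 0, 0, -0.0434, 0.0413, -0.0016, 0, 0, 0, 0]
[-0.0073, 0.0455, 0, 0, 0, 0, 0, -0.0074, 0.0455, 0, 0, 0, 0, 0, -0.0073, 0.0456, 0, 0, 0, 0, 0, -0.0074, 0.0455, 0, 0, 0, 0, 0, 0.0419, 0.035, 0, 0, 0, 0, 0]
[0.0418, 0.0351, 0, 0, 0, 0, 0, 0, 0, 0, 0, 0, 0, 0, 0, 0, 0, 0, 0, 0, 0, 0, 0, 0, 0, 0, 0, 0, 0, 0, 0, 0, 0, 0, 0]
15 [ 0.564 -0.239  0.22 ]
```

Request:
move_arm(steps=[0, 0, -0.055, 0, 0, 0, 0, 0, 0, -0.055, 0, 0, 0, 0, -0.0435, 0.041, -0.002, 0, 0, 0, 0, -0.0435, 0.041, -0.002, 0, 0, 0, 0, -0.0435, 0.041, -0.002, 0, 0, 0, 0])

```text
time_s: 20.88
ee_pos: [0.4637, -0.1206, 0.2177]
ee_rot: [-3.14, 0.001, 0.482]
contact_force: [0.6, 0.1, -3.1]
gripper_width: 0.274
gripper_force: 98.9
```

Request:
move_arm(steps=[-0.0075, 0.0455, 0, 0, 0, 0, 0, -0.0075, 0.0455, 0, 0, 0, 0, 0, -0.0075, 0.0455, 0, 0, 0, 0, 0, -0.0075, 0.0455, 0, 0, 0, 0, 0, 0.042, 0.035, 0, 0, 0, 0, 0])

```text
time_s: 21.5
ee_pos: [0.5294, -0.2347, 0.2171]
ee_rot: [-3.14, 0.003, 0.477]
contact_force: [-0.5, 0.3, -2.9]
gripper_width: 0.269
gripper_force: 98.9
```

Request:
move_arm(steps=[0.042, 0.035, 0, 0, 0, 0, 0, 0, 0, 0, 0, 0, 0, 0, 0, 0, 0, 0, 0, 0, 0, 0, 0, 0, 0, 0, 0, 0, 0, 0, 0, 0, 0, 0, 0])

```text
time_s: 22.12
ee_pos: [0.563, -0.2385, 0.2186]
ee_rot: [-3.141, -0.001, 0.481]
contact_force: [0.1, -0.7, -3.3]
gripper_width: 0.273
gripper_force: 99.0
```

```bash
python3 - <<'E'
from h import *
plan([([.564,-.239,.09],RV,0),([.564,-.239,.060],RV,0)],mm=32)
s=snap('top');im=s['img'].astype(int)
hsv=cv2.cvtColor(s['img'],cv2.COLOR_BGR2HSV)
m=((im[...,2]-im[...,0]>8)&(im[...,2]>120)).astype(np.uint8)
m0=np.zeros_like(m);cv2.fillPoly(m0,[np.array([proj(s,ring(a*6,.066,.013)) for a in range(60)]).astype(np.int32)],1)
n,_,st,ce=cv2.connectedComponentsWithStats(m&m0)
for i in range(1,n):
    if st[i,4]>15:
        x=onz(s,*ce[i],.013)-PAN;print('cream in pan',ce[i].round(),st[i,4],x.round(3))
o=robot.get_obs();print(o['contact_force'])
E
```

```text
[0.0002, 0.0003, 0.0429, 0, 0, 0, 0, 0.0002, 0.0004, 0.0428, -0.0001, -0.0001, 0, 0, 0.0002, 0.0003, 0.0429, 0, 0, 0, 0, 0.0002, 0.0003, 0.0429, -0.0001, -0.0001, 0, 0, 0.0002, 0.0003, 0.0428, 0, 0, 0, 0]
[0, 0, 0.05, 0, 0, 0, 0, 0, 0, 0, 0, 0, 0, 0, 0, 0, 0, 0, 0, 0, 0, 0, 0, 0, 0, 0, 0, 0, 0, 0, 0, 0, 0, 0, 0]
10 [ 0.564 -0.239  0.06 ]
cream in pan [158. 277.] 64 [0.022 0.052 0.013]
cream in pan [215. 282.] 48 [ 0.003 -0.058  0.013]
cream in pan [155. 294.] 60 [-0.01   0.059  0.013]
cream in pan [184. 317.] 63 [-0.057  0.006  0.013]
[ 0.00416979  0.41402319 -4.09182953]
```

All four small balls are in the pan. I'll lower the basket into the tray.

Request:
move_arm(steps=[0, 0, 0.043, 0, 0, 0, 0, 0, 0, 0.043, 0, 0, 0, 0, 0, 0, 0.043, 0, 0, 0, 0, 0, 0, 0.043, 0, 0, 0, 0, 0, 0, 0.043, 0, 0, 0, 0])

```text
time_s: 22.8
ee_pos: [0.5638, -0.2385, 0.0891]
ee_rot: [-3.142, -0.001, 0.482]
contact_force: [-0.6, -0.7, -3.6]
gripper_width: 0.269
gripper_force: 99.0
```

Request:
move_arm(steps=[0, 0, 0.025, 0, 0, 0, 0, 0, 0, 0.015, 0, 0, 0, 0, 0, 0, 0.01, 0, 0, 0, 0, 0, 0, 0, 0, 0, 0, 0, 0, 0, 0, 0, 0, 0, 0])

```text
time_s: 23.42
ee_pos: [0.5643, -0.2385, 0.0602]
ee_rot: [3.141, -0.002, 0.482]
contact_force: [0.7, 0.5, -3.7]
gripper_width: 0.275
gripper_force: 99.0
```

Request:
move_arm(steps=[0, 0, 0.0025, 0, 0, 0, 0, 0, 0, 0.002, 0, 0, 0, 0, 0, 0, 0.0015, 0, 0, 0, 0, 0, 0, 0, 0, 0, 0, 0, 0, 0, 0, 0, 0, 0, 0])

```text
time_s: 24.05
ee_pos: [0.5641, -0.2387, 0.0573]
ee_rot: [3.141, -0.001, 0.481]
contact_force: [-3.7, 1.3, 7.6]
gripper_width: 0.271
gripper_force: 100.3
```

It's touching down, so I'll open and retreat straight up.

Request:
move_arm(steps=[0, 0, 0, 0, 0, 0, 1, 0, 0, 0, 0, 0, 0, 1, 0, 0, 0, 0, 0, 0, 1, 0, 0, 0, 0, 0, 0, 1, 0, 0, -0.03, 0, 0, 0, 1])

```text
time_s: 24.68
ee_pos: [0.5627, -0.2379, 0.0733]
ee_rot: [-3.139, 0.001, 0.482]
contact_force: [-0.2, -0.2, -0.0]
gripper_width: 0.999
gripper_force: 0.0
```

Request:
move_arm(steps=[0, 0, -0.06, 0, 0, 0, 1, 0, 0, -0.08, 0, 0, 0, 1, 0, 0, -0.08, 0, 0, 0, 1, -0.05, 0.05, -0.05, 0, 0, 0, 1, -0.08, 0.08, 0, 0, 0, 0, 1])

```text
time_s: 25.3
ee_pos: [0.5351, -0.3383, 0.241]
ee_rot: [3.136, -0.007, 0.487]
contact_force: [0.2, -1.3, 0.2]
gripper_width: 1.001
gripper_force: 0.0
```

Request:
move_arm(steps=[-0.04, 0.08, 0, 0, 0, 0, 1, -0.04, 0.08, 0, 0, 0, 0, 1, 0, 0.08, 0, 0, 0, 0, 1, 0, 0, 0, 0, 0, 0, 1, 0, 0, 0, 0, 0, 0, 1])

```text
time_s: 25.92
ee_pos: [0.5566, -0.4878, 0.2363]
ee_rot: [-3.141, -0.002, 0.482]
contact_force: [0.3, 0.0, -0.6]
gripper_width: 0.998
gripper_force: 0.0
```

```bash
python3 - <<'E'
from h import *
t=snap('top');s=snap('side')
def dark(im,X):
    u,v=proj(im,X).round().astype(int);g=im['img'].max(2)[v-25:v+25,u-25:u+25]
    n,_,st,ce=cv2.connectedComponentsWithStats(cv2.inRange(g,0,50))
    return (u,v),[(st[i,4],ce[i].round(1)+[u-25,v-25]) for i in range(1,n) if st[i,4]>40]
K=np.array([.5641,-.2387,.092]);print(dark(t,K),dark(s,K))
PAN[:2]=K[:2]
h=cv2.cvtColor(t['img'],cv2.COLOR_BGR2HSV)
m=cv2.inRange(h,(60,40,15),(98,255,200));n,_,st,ce=cv2.connectedComponentsWithStats(m)
for i in range(1,n):
    x=onz(t,*ce[i],.024)-PAN
    if st[i,4]>40 and np.hypot(*x[:2])<.1: print('green',st[i,4],np.hypot(*x[:2]).round(3))
for im,nm in ((t,'top'),(s,'side')):
    old=cv2.imread('pics/%s0.png'%nm);u,v=proj(im,np.array([.6534,-.1333,.1103])+.03*AX).round().astype(int)
    print(nm,'stick diff',(np.abs(old[v-15:v+15,u-15:u+15].astype(int)-im['img'][v-15:v+15,u-15:u+15]).sum(2)>60).sum())
E
```

```text
((np.int64(301), np.int64(236)), []) ((np.int64(304), np.int64(206)), [])
green 145 0.05
green 145 0.048
green 151 0.051
top stick diff 0
side stick diff 9
```

```bash
python3 - <<'E'
from h import *
t=snap('top');s=snap('side');P=[]
for im in (t,s):
    u,v=proj(im,[.5641,-.2387,.085]).round().astype(int);g=im['img'].max(2)[v-22:v+22,u-22:u+22];th=int(g.min())+28
    n,_,st,ce=cv2.connectedComponentsWithStats(cv2.inRange(g,0,th));i=1+np.argmax(st[1:,4]);print((u,v),th,st[i],ce[i]+[u-22,v-22]);P.append(ce[i]+[u-22,v-22])
print('knob',tri(t,P[0],s,P[1]))
for z,r in ((.049,.084),): print([proj(t,[.5641+r*np.cos(a),-.2387+r*np.sin(a),z]).round() for a in (0,1.57,3.14,4.71)])
for im,nm,X in ((s,'side',[.63,-.40,.1]),(s,'side',[.714,-.238,.05]),(s,'side',[.614,.026,.02]),(t,'top',[.714,-.238,.05]),(t,'top',[.614,.026,.02])):
    old=cv2.imread('pics/%s0.png'%nm);u,v=proj(im,X).round().astype(int)
    print(nm,X,(np.abs(old[v-18:v+18,u-15:u+15].astype(int)-im['img'][v-18:v+18,u-15:u+15]).sum(2)>90).sum())
E
```

```text
(np.int64(300), np.int64(236)) 84 [ 14  17  15  14 156] [299.07692308 237.61538462]
(np.int64(304), np.int64(209)) 76 [ 17  19  11  15 136] [303.95588235 212.73529412]
knob (array([ 0.56393317, -0.23652179,  0.07592792]), np.float64(0.00035819575735039584))
[array([295., 196.]), array([254., 244.]), array([304., 285.]), array([344., 236.])]
side [0.63, -0.4, 0.1] 23
side [0.714, -0.238, 0.05] 0
side [0.614, 0.026, 0.02] 6
top [0.714, -0.238, 0.05] 0
top [0.614, 0.026, 0.02] 101
```

```bash
python3 -c "
from rig import robot
print(robot.hand_in())"
```

```text
the job is handed in; nothing more can be done
None
```

I handed the job in after about 26 s of the 58 s. My last camera checks showed all four small balls in the pan, the stick back in its stand, and the basket in the blue tray with its three large balls. The hand-in returned no verdict.

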